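# Free the flat lap and spin it by hand

## Robot

A 6-joint arm with a two-finger parallel gripper is mounted at the origin on a cart in front of the work surface, level with it; the furniture and walls round the work are solid. World frame = base frame: x ahead of the robot, y to its left, z up, the work surface at z = 0. Lengths are in m, angles in rad, forces in N, time in s.
With the tool pointing down it reaches from about 0.4 to 0.825 m from the base axis. Payload 7 kg.
Tool frame: the origin (TCP) lies between the finger pads; the fingertips stand 8 mm ahead of it and the grasp point (between the pads) lies 11 mm behind it (arm.finger_overhang is the distance from the TCP to the fingertips, in m); z points along the fingers, y is the line along which they close (so a half turn about z gives the same grasp; the last joint's range is limited). The gripper opens to 88 mm and grips with 3 to 60 N. Pads are 19 mm wide; open, the fingers measure 130 mm over their backs; the gripper's body (78 mm by 193 mm) begins 47 mm behind the grasp point.
Start: joints at [1.398, 0.359, 0.012, 0, -1.224, -0.288], TCP at [0.3, 0.605, 0.235] pointing down, gripper open.
Joint ranges: [-3.07, 3.07], [-1.43, 2.12], [-1.02, 1.25], [-3.03, 1.67], [-3.05, -0], [-3.03, 3.03]. Speed limits (rad/s): [2.39, 2.39, 3.01, 3.14, 3.14, 3.14].

## Interface

Orientations are given as [roll, pitch, yaw] about the fixed x, y, z axes, in that order (R = Rz(yaw) Ry(pitch) Rx(roll)).
In Python, from station import arm gives the robot as it stands.
- The arm moves only by the tool move_arm, never from a script. Its argument "rows" is text: rows parted by semicolons, each of 7 numbers parted by spaces: the turn, a rotation vector about the tool's x, y, z in degrees, then the shift along the tool's x, y, z in m, then the finger opening in m, from 0 to 0.0876. A call has 1 to 8 rows; each row shifts and turns the commanded pose from where the row before left it, along the tool's axes as they then stand; what a row does not reach is not made up. A row lasts 1/8 s, in which the tool goes at most 62.5 mm and 10.7 degrees, less where a joint would pass 70% of its speed; a pose out of reach is approached as far as the arm can. A call is refused whole if a number of a shift passes 0.0625 or a number of a turn 10.7, either way. A call with a gripper value outside its range is refused whole. The fingers move at their own pace and stop on an object; "squeeze" is the grip in N (left out, the last holds). Time passes only in rows, so rows that do not move let the fingers close. It gives the time, the measured TCP pose, the force, the opening and the grip force at its end, in the units of the state.
- arm.get_state(): the state, without advancing time (a new reading comes with each control period).
- arm.grab_frame(name): name is "side" or "top" or "wrist"; returns (picture, depth): 420x560x3 uint8, blue, green, red; 420x560 float32, m along the optical axis (not along the pixel's ray), 0 where there is no reading.
- arm.camera_model(name): a dict with "mtx" (3x3 intrinsics, pixels), "camera_from_world" (4x4, takes a point from world to camera coordinates); the wrist camera has in their place "mount" (4x4, takes a point from camera to tool coordinates, whose origin is the TCP and whose axes are the flange's). Camera axes: x right, y down, z forward; pixel columns grow to the right and rows downward; lengths in m; the calibration is good to about 2 mm. The wrist camera is an equidistant fisheye: a pixel r from the principal point sees the ray r / f radians off the axis. A picture is of the moment at which its call begins: read the wrist's pose just before it. camera_model takes no time and is no camera call.
- arm.job_done(): hands the job in; it is judged then, once.
The state is a dict: "t": time; "q": joint angles; "qd": joint speeds; "joint_efforts": joint torques, N m; "eef_pos": TCP position; "ee_rot": TCP orientation; "force": force on the tool from outside, world axes, zero at the start; "moment": the same for the moment, N m; "width": finger opening in m; "gripper_force": force on a finger pad.
Only numpy, scipy, OpenCV 4.12 (cv2) and the standard library are available. Lean on these libraries where they do the work, as an engineer would, in place of code of your own. Each camera call takes 0.05 s, during which the arm holds its last target. There are 200 camera calls.

## Task

Before the small flat lap is used, check by hand that its plate turns freely: pull out the red-headed locking pin and stand it in the empty parking socket on the side of the housing. Then, with a fingertip resting lightly on top of the steel plate, never so hard that the plate sinks onto its stop and rubs, drag the plate round one full turn anticlockwise seen from above, until its notch is back over the lock socket; let go and leave it still there, without disturbing the things lying around.

Things in the scene. Friction and masses are not known exactly. Their poses are not given: they have to be found in the camera images.
- lap_base: blue round housing of a small flat lap, fixed to the worktop, foot diameter 148 mm, 34 mm high, with the steel plate (the rotor) above it. Origin: centre of its underside, on the plate's vertical axis; its own -x points to the lock socket. The plate is horizontal, smooth, diameter 180 mm, 6 mm thick, with one rim notch 13 mm wide, 16 mm deep, marked by a red dot, and a drawn-on cap at its centre.
- lap_axis (a point): point on the plate's axis at the housing's top, 34 mm above the worktop. The plate's height is set anew each time and NOT measured: its top is 46 to 68 mm above the worktop, to be found by feel. It floats on a springy bearing that yields 1 mm per 3.5 N and reaches its stop after 3.4 mm, at 12 N: a finger pressing it with 12 N or more makes it rub and spoils the check.
- lap_plate (a joint): angle of the plate in rad, growing anticlockwise seen from above: 0 with the notch over the lock socket (start, locked by the pin), 6.283 after one full turn. Turns endlessly, stays where left. Turning takes about 0.05 N m: a finger pressed on it 50 to 55 mm from the axis with about 5 N drags it along; below about 2 N it slips.
- lock_mouth (a point): middle of the mouth of the lock socket, 30 mm above the worktop under the plate's rim, 86 mm from the rotor's axis: a dark steel block 32 x 32 mm with an upright round hole 12 mm wide and 24 mm deep. The pin stands in it at the start, passing up through the plate's notch.
- park_mouth (a point): middle of the mouth of the empty parking socket, 30 mm above the worktop, 123 mm from the rotor's axis, clear of the plate: an equal dark steel block with an upright round hole 14 mm wide and 24 mm deep.
- pin_head (a point): middle of the red head of the locking pin (upright at the start; its z axis points up along the pin). Head: 18 mm diameter, 30 mm high. Below it a steel shank of 9 mm diameter; the shank's foot is 85 mm below this point. 40 to 85 g. Fully in either socket the foot is 6 mm above the worktop, this point 91 mm above the worktop.
- patina_bottle: small amber dropper bottle, 33 x 34 mm, 102 mm tall, standing behind the lap; origin at the centre of its underside. Leave alone.
- side_cutters: side cutters with black handles, 68 x 106 x 12 mm, lying to the left of the lap. Leave alone.
- loupe: folding loupe, 27 x 54 x 14 mm, lying behind the lap. Leave alone.

How it is judged:
On the way, in this order (a step that is already met when the one before it is completed fails the run):
1. the pin stands released in the parking socket, the plate not yet turned (horizontal distance between pin_head and park_mouth below 0.018 m and height (world z) of pin_head below 0.096 m and contact force between the fingers and lock_pin below 0.1 N and value of joint lap_plate below 0.5 rad), for 0.2 s.
2. the plate has been dragged through half a turn, a finger pressing on it (value of joint lap_plate between 3 and 5 rad and contact force between the fingers and lap_plate above 0.3 N).
3. the plate has been turned one full turn (value of joint lap_plate above 6.193 rad), for 0.1 s.
At the end, for the whole second after the job is handed in: The plate stands still one full turn on from its start (6.283 rad within 0.09 rad, the notch within 8 mm of the lock socket), and the pin stands released and fully down in the parking socket (middle of its head below 96 mm and within 18 mm sideways of the socket's mouth; it may lean in its hole) (value of joint lap_plate between 6.193 and 6.373 rad and velocity of joint lap_plate between -0.05 and 0.05 rad/s and horizontal distance between pin_head and park_mouth below 0.018 m and height (world z) of pin_head below 0.096 m and linear speed of lock_pin below 0.02 m/s); the robot touches nothing.
It fails at once if a finger presses the plate with 12 N or more, so that it rubs on its stop (contact force between the fingers and lap_plate above 12 N).
It fails at once if the plate is turned clockwise by more than 0.5 rad from its start (value of joint lap_plate below -0.5 rad).
It fails at once if the dropper bottle, the side cutters or the loupe is shifted by more than 15 mm (distance of any of patina_bottle, side_cutters, loupe from where it was at the start of the episode above 0.015 m).
It also fails if it takes over 64 s, if anything falls off the work surface, if the arm or the gripper's body presses on something with over 40 N, if the wrist force passes 120 N, or if a joint passes its speed limit or range.

## Working session

There is one attempt and no reset: what is moved stays moved. The work goes in short steps, Python scripts to look and compute and a tool call to move; the robot and the scene stay as the last step left them, time stands still between calls to the robot, and variables do not carry over. Pictures are saved under pics/ and viewed, at most 10 in all, crops included, and the job is handed in when it is done.

Besides the shell and the picture viewer there is one more tool, called after "Request:" as name(argument=value, ...), one argument or row to a line, values as JSON. move_arm: Moves the arm, as the interface text tells. Its arguments: {"type":"object","properties":{"rows":{"type":"string"},"squeeze":{"type":"number"}},"required":["rows"]}

```bash
ls; mkdir -p pics; cat > h.py <<'E'
import numpy as np, cv2
from station import arm
def ray(name,u,v):
    m=arm.camera_model(name); K=np.array(m["mtx"]); T=np.array(m["camera_from_world"])
    R,t=T[:3,:3],T[:3,3]
    return -R.T@t, R.T@np.linalg.inv(K)@np.array([u,v,1.])
def onplane(name,u,v,z):
    o,d=ray(name,u,v); return o+d*(z-o[2])/d[2]
E
python3 - <<'E'
from h import *
s=arm.get_state(); print(s)
for n in("top","side"):
    p,d=arm.grab_frame(n); cv2.imwrite(f"pics/{n}0.png",p); np.savez(f"{n}0.npz",p=p,d=d)
    m=arm.camera_model(n); print(n,np.round(m["mtx"],1).tolist(),np.round(ray(n,280,210),3))
m=arm.camera_model("wrist");print(m)
E
```

```text
pics
{'t': 0.0, 'q': array([ 1.39811357e+00,  3.59386131e-01,  1.10692834e-02, -3.45818306e-04,
       -1.22409744e+00, -2.88074530e-01]), 'qd': array([ 0.00081362,  0.00050251,  0.00067283,  0.00108636, -0.00076519,
        0.00259744]), 'joint_efforts': array([ 1.85792938e-03, -5.82717919e+01,  2.93053794e+01,  6.99704424e+00,
        6.73410657e-03, -1.72020459e-04]), 'eef_pos': array([0.29995227, 0.60416733, 0.23362848]), 'ee_rot': array([ 3.13994900e+00, -1.48021649e-04, -4.60874935e-01]), 'force': array([0.10292674, 0.23550439, 0.20010787]), 'moment': array([ 0.05930449, -0.0358917 ,  0.0355573 ]), 'gripper_force': 0.0, 'width': 0.08788859247932998}
top [[492.5, 0.0, 274.8], [0.0, 492.5, 209.3], [0.0, 0.0, 1.0]] [[ 0.379  0.338  0.987]
 [ 0.178  0.019 -0.984]]
side [[518.1, 0.0, 277.1], [0.0, 518.1, 207.8], [0.0, 0.0, 1.0]] [[ 0.548 -0.391  0.528]
 [ 0.013  0.865 -0.502]]
{'mtx': array([[325.1922621 ,   0.        , 270.44349586],
       [  0.        , 325.1922621 , 205.17296311],
       [  0.        ,   0.        ,   1.        ]]), 'mount': array([[-5.38742648e-04, -9.63112921e-01, -2.69097029e-01,
         7.37103456e-02],
       [ 9.99999834e-01, -4.63982608e-04, -3.41419278e-04,
         7.06049979e-05],
       [ 2.03968977e-04, -2.69097168e-01,  9.63113011e-01,
        -1.49766300e-01],
       [ 0.00000000e+00,  0.00000000e+00,  0.00000000e+00,
         1.00000000e+00]])}
```

View pics/top0.png

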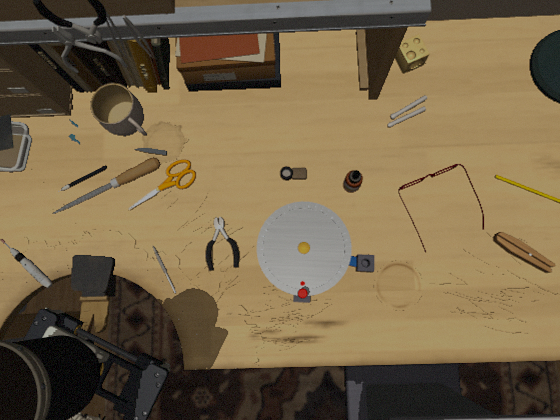

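View pics/side0.png

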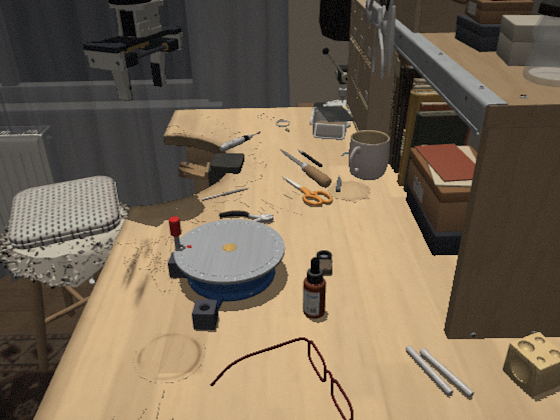

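Top view: plate centre about (304,248), red pin (303,293), parking block (366,263). Side view: pin head (175,226), parking block (206,313), and the bottle at (314,290) stands clear.

```bash
python3 - <<'E'
from h import *
F={n:np.load(n+"0.npz") for n in("top","side")}
def blob(mask,near):
    n,l,st,c=cv2.connectedComponentsWithStats(mask.astype(np.uint8))
    ok=[i for i in range(1,n) if st[i,4]>12]
    i=min(ok,key=lambda i:np.hypot(*(c[i]-near))); return c[i],st[i]
def tri(a,b):
    (o1,d1),(o2,d2)=ray("top",*a),ray("side",*b)
    d1/=np.linalg.norm(d1);d2/=np.linalg.norm(d2)
    s=np.linalg.lstsq(np.c_[d1,-d2],o2-o1,rcond=None)[0]
    p,q=o1+s[0]*d1,o2+s[1]*d2; return (p+q)/2,np.linalg.norm(p-q)
red={};cap={};hole={}
for n,r0,c0,h0 in(("top",(303,294),(304,248),(366,263)),("side",(175,226),(230,247),(206,308))):
    p=F[n]["p"]; b,g,r=[p[...,i].astype(int) for i in range(3)]
    red[n]=blob((r>110)&(g<60)&(b<60),r0)
    cap[n]=blob((r>150)&(r-b>70)&(g>100)&(np.hypot(*(np.indices(b.shape)[::-1]-np.array(c0)[:,None,None]))<14),c0)
    hole[n]=blob((p.max(2)<130)&(np.abs(b-r)<25)&(np.hypot(*(np.indices(b.shape)[::-1]-np.array(h0)[:,None,None]))<18),h0)
    print(n,red[n],cap[n],hole[n])
for k,v in(("red",red),("cap",cap),("park",hole)): print(k,tri(v["top"][0],v["side"][0]))
for z in(.03,.05,.06,.07):print(z,onplane("top",*cap["top"][0],z),onplane("top",*hole["top"][0],z),onplane("side",*cap["side"][0],z))
d=F["top"]["d"]
def pt(n,u,v):
    o,dd=ray(n,u,v); return o+dd*F[n]["d"][int(v),int(u)]
print("depth cap",pt("top",304,248),pt("top",290,240),pt("side",230,247),"park",pt("top",358,257),pt("top",366,263),"bottle",pt("top",353,180),"shelfedge",pt("top",270,22), pt("top",370,90))
for n,(u,v) in(("top",(366,263)),("side",(206,311))):
    c=F[n]["p"][v-40:v+40,u-40:u+40]; cv2.imwrite(f"pics/c_{n}.png",cv2.resize(c,None,fx=5,fy=5))
a=[cv2.imread(f"pics/c_{n}.png") for n in("top","side")]; cv2.imwrite("pics/c.png",np.hstack(a))
E
```

```text
top (array([302.05882353, 293.02941176]), array([298, 289,   9,   9,  68], dtype=int32)) (array([303.35051546, 247.75257732]), array([298, 243,  12,  11,  97], dtype=int32)) (array([364.98601399, 262.84265734]), array([356, 255,  18,  17, 286], dtype=int32))
side (array([173.30612245, 218.97959184]), array([169, 216,  10,   7,  49], dtype=int32)) (array([229., 247.]), array([223, 244,  13,   7,  79], dtype=int32)) (array([205.5828125, 311.60625  ]), array([192, 298,  31,  28, 640], dtype=int32))
red (array([0.3886116 , 0.32065645, 0.10254937]), np.float64(0.0006900079086569007))
cap (array([0.47435524, 0.31393932, 0.0505877 ]), np.float64(3.035570268502683e-06))
park (array([0.44483388, 0.19442606, 0.0181742 ]), np.float64(0.0011518986690355712))
0.03 [0.47645098 0.31340512 0.03      ] [0.44347338 0.19606871 0.03      ] [0.47116228 0.34434036 0.03      ]
0.05 [0.47441652 0.31392432 0.05      ] [0.44212794 0.19903947 0.05      ] [0.47426267 0.31480671 0.05      ]
0.06 [0.47339929 0.31418392 0.06      ] [0.44145521 0.20052485 0.06      ] [0.47581286 0.30003988 0.06      ]
0.07 [0.47238206 0.31444352 0.07      ] [0.44078249 0.20201023 0.07      ] [0.47736305 0.28527305 0.07      ]
depth cap [0.47377971 0.31274216 0.05123207] [0.48952514 0.33880843 0.05477439] [0.47605215 0.31331112 0.05096569] park [0.45524732 0.20857583 0.0284779 ] [0.44455683 0.19089168 0.00837828] bottle [0.59731683 0.21565276 0.07490334] shelfedge [0.77226836 0.35650198 0.338353  ] [0.79398918 0.16501289 0.03543663]
```

View pics/c.png

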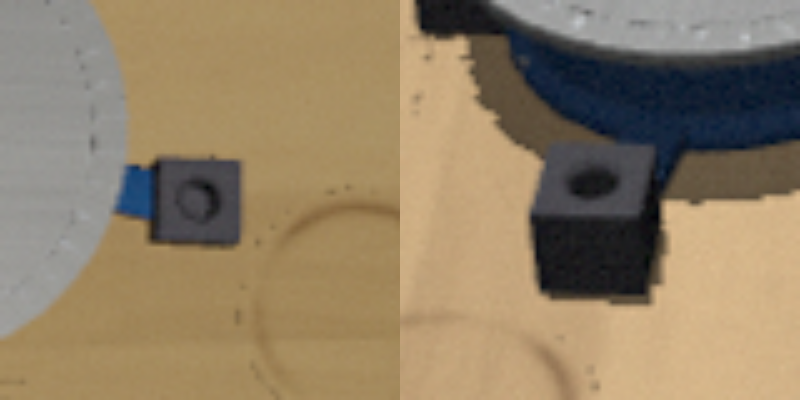

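Crop: the hole centre is at about (365.1,262.5) in top and (204.2,307.2) in side. That puts the axis at about (0.474,0.314), the pin at (0.389,0.321), the park hole at (0.4435,0.196) and the plate top near 51 mm.

Request:
move_arm(
  rows="0 0 0 0.0343 0.0359 0 0.06;0 0 0 0.0343 0.0359 0 0.06;0 0 0 0.0343 0.0359 0 0.06;0 0 0 0.0343 0.0359 0 0.06;0 0 0 0.0343 0.0359 0 0.06;0 0 0 0.0343 0.0359 0 0.06;0 0 10.6 0 0 0 0.06;0 0 10.6 0 0 0 0.06",
  squeeze=20,
)

```text
t: 1.1
eef_pos: [0.3888, 0.3192, 0.2346]
ee_rot: [-3.142, 0.0, -0.838]
force: [0.7, -0.7, 0.2]
width: 0.0599
gripper_force: 0.0
```

Request:
move_arm(
  rows="0 0 10.6 0 0 0 0.06;0 0 10.6 0 0 0 0.06;0 0 10.6 0 0 0 0.06;0 0 10.6 0 0 0 0.06;0 0 0 0 0 0 0.06;0 0 0 0 0 0 0.06",
)

```text
t: 1.85
eef_pos: [0.3886, 0.32, 0.2344]
ee_rot: [3.141, -0.0, -1.567]
force: [-0.4, -0.2, 0.1]
width: 0.06
gripper_force: 0.0
```

```bash
python3 - <<'E'
from h import *
s=arm.get_state(); print(s["eef_pos"],s["ee_rot"],s["force"],s["width"])
p,d=arm.grab_frame("wrist"); cv2.imwrite("pics/w1.png",p)
print(onplane("top",365.1,262.5,.03),onplane("side",204.2,307.2,.03))
E
```

```text
[0.38863239 0.32003338 0.23440066] [ 3.14137607e+00 -2.40965656e-04 -1.56674983e+00] [-0.44373222 -0.20065425  0.14200727] 0.06002707550104514
[0.44412343 0.19580993 0.03      ] [0.44480044 0.19060493 0.03      ]
```

View pics/w1.png

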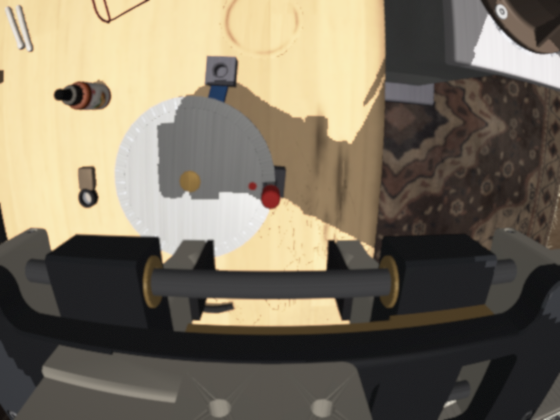

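The wrist view shows the pin head at (271,198), centred between the fingers, with the dot at (252,186), the cap at (190,181) and the parking hole at (221,70).

```bash
cat >> h.py <<'E'
from scipy.spatial.transform import Rotation as Ro
def wplane(u,v,z,s):
    m=arm.camera_model("wrist");K=m["mtx"];M=m["mount"]
    dx,dy=u-K[0,2],v-K[1,2]; r=np.hypot(dx,dy); th=r/K[0,0]
    dc=np.array([dx/r*np.sin(th),dy/r*np.sin(th),np.cos(th)])
    R=Ro.from_euler("xyz",s["ee_rot"]).as_matrix()
    o=R@M[:3,3]+s["eef_pos"]; d=R@M[:3,:3]@dc
    return o+d*(z-o[2])/d[2]
E
python3 - <<'E'
from h import *
s=arm.get_state()
p=cv2.imread("pics/w1.png").astype(int);b,g,r=p[...,0],p[...,1],p[...,2]
m=(r>90)&(g<60)&(b<60);m[:,:258]=0;m[:180]=0;m[230:]=0;m[:,300:]=0
v,u=np.nonzero(m);print(u.mean(),v.mean(),u.min(),u.max(),v.min(),v.max())
print("pin",wplane(u.mean(),v.mean(),.1,s),"park",wplane(221,70.5,.03,s),"cap",wplane(190,181,.051,s))
E
```

```text
270.202479338843 198.1487603305785 262 279 190 207
pin [0.39002464 0.31988308 0.1       ] park [0.44347068 0.19555492 0.03      ] cap [0.47561065 0.31367725 0.051     ]
```

Request:
move_arm(
  rows="0 0 0 0 -0.0008 0.0376 0.06;0 0 0 0 0 0.0376 0.06;0 0 0 0 0 0.0376 0.06;0 0 0 0 0 0.0376 0.06;0 0 0 0 0 0 0.06;0 0 0 0 0 0 0.0;0 0 0 0 0 0 0;0 0 0 0 0 0 0",
  squeeze=20,
)

```text
t: 2.9
eef_pos: [0.3899, 0.3207, 0.0854]
ee_rot: [-3.14, 0.002, -1.571]
force: [0.0, 1.3, 0.0]
width: 0.0357
gripper_force: 0.0
```

Request:
move_arm(
  rows="0 0 0 0 0 0 0;0 0 0 0 0 0 0;0 0 0 0 0 0 0",
)

```text
t: 3.28
eef_pos: [0.3896, 0.3203, 0.0844]
ee_rot: [-3.141, 0.0, -1.571]
force: [-1.7, -0.3, 3.6]
width: 0.0173
gripper_force: 20.0
```

Request:
move_arm(
  rows="0 0 0 0 0 -0.01 0;0 0 0 0 0 -0.02 0;0 0 0 0 0 -0.025 0;0 0 0 0 0 -0.025 0;0 0 0 0 0 -0.02 0;0 0 0 0 0 0 0",
)

```text
t: 4.03
eef_pos: [0.39, 0.3209, 0.186]
ee_rot: [-3.14, 0.003, -1.571]
force: [-0.2, 0.2, -0.5]
width: 0.0175
gripper_force: 20.0
```

Request:
move_arm(
  rows="0 0 0 0.0208 -0.009 0 0;0 0 0 0.0208 -0.009 0 0;0 0 0 0.0208 -0.009 0 0;0 0 0 0.0208 -0.009 0 0;0 0 0 0.0208 -0.009 0 0;0 0 0 0.0208 -0.009 0 0;0 0 0 0 0 0 0;0 0 0 0 0 0 0",
)

```text
t: 5.03
eef_pos: [0.4433, 0.1954, 0.1837]
ee_rot: [3.141, -0.0, -1.571]
force: [0.1, -0.3, -0.7]
width: 0.0174
gripper_force: 20.0
```

```bash
python3 - <<'E'
from h import *
s=arm.get_state(); print(s["eef_pos"],s["ee_rot"],s["force"],s["width"])
a=[]
for n,(u,v) in(("wrist",(270,200)),("side",(204,260))):
    p,d=arm.grab_frame(n); cv2.imwrite(f"pics/{n}2.png",p)
    a.append(cv2.resize(p[v-75:v+75,u-50:u+50],(400,600),interpolation=cv2.INTER_CUBIC))
cv2.imwrite("pics/c2.png",np.hstack(a))
E
```

```text
[0.44325878 0.19538037 0.18373842] [ 3.14103539e+00 -2.78867631e-04 -1.57138316e+00] [ 0.14309451 -0.3423256  -0.69739334] 0.01738084127626693
```

View pics/c2.png

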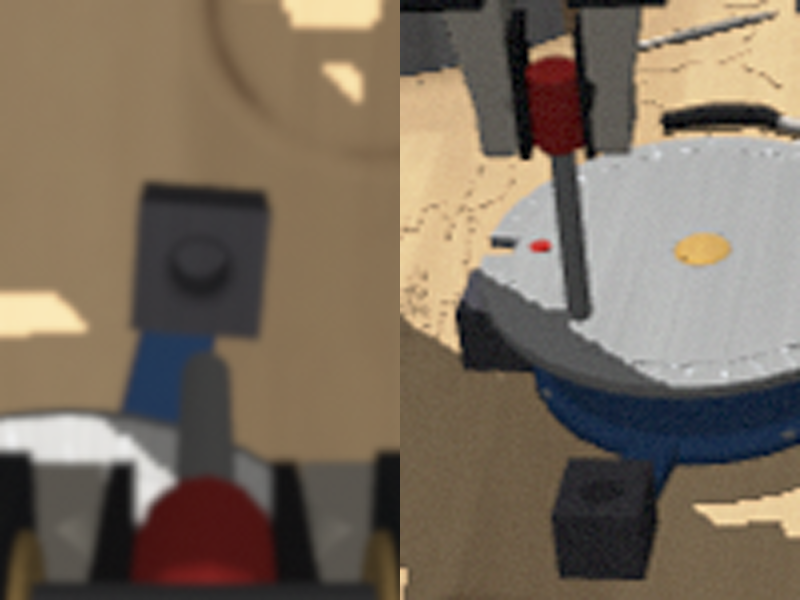

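```bash
python3 - <<'E'
from h import *
s=arm.get_state()
print("foot wrist",wplane(271.5,216,.106,s),"hole wrist",wplane(269.5,192,.03,s))
o,d=ray("side",198.8,263.5); t=(.1957-o[1])/d[1]; print("foot side",o+d*t)
o,d=ray("side",154+203/4,185+487/4); t=(.1957-o[1])/d[1]; print("hole side",o+d*t)
E
```

```text
foot wrist [0.44356662 0.19460476 0.106     ] hole wrist [0.44528204 0.19449833 0.03      ]
foot side [0.44322288 0.1957     0.10429746]
hole side [0.44476844 0.1957     0.02646282]
```

Request:
move_arm(
  rows="0 0 0 0 -0.0014 0.02 0;0 0 0 0 0 0.025 0;0 0 0 0 0 0.02 0;0 0 0 0 0 0.005 0;0 0 0 0 0 0.005 0;0 0 0 0 0 0.005 0;0 0 0 0 0 0 0",
)

```text
t: 6.0
eef_pos: [0.4449, 0.1954, 0.1042]
ee_rot: [-3.142, 0.0, -1.571]
force: [-0.4, 0.1, -1.2]
width: 0.0175
gripper_force: 20.0
```

Request:
move_arm(
  rows="0 0 0 0 0 0.005 0;0 0 0 0 0 0.006 0;0 0 0 0 0 0.006 0;0 0 0 0 0 0.002 0;0 0 0 0 0 0 0;0 0 0 0 0 0 0",
)

```text
t: 6.75
eef_pos: [0.445, 0.1954, 0.0853]
ee_rot: [-3.141, 0.0, -1.571]
force: [-0.2, 1.0, -0.9]
width: 0.0173
gripper_force: 20.0
```

Request:
move_arm(
  rows="0 0 0 0 0 0 0.05;0 0 0 0 0 0 0.05;0 0 0 0 0 0 0.05;0 0 0 0 0 0 0.05;0 0 0 0 0 -0.01 0.05;0 0 0 0 0 -0.02 0.05;0 0 0 0 0 -0.03 0.05;0 0 0 0 0 -0.03 0.05",
)

```text
t: 7.75
eef_pos: [0.4449, 0.1952, 0.1767]
ee_rot: [-3.141, 0.0, -1.571]
force: [0.9, 0.7, 0.3]
width: 0.0502
gripper_force: 0.0
```

```bash
python3 - <<'E'
from h import *
s=arm.get_state(); print(s["eef_pos"],s["force"],s["width"])
a=[]
for n,(u,v) in(("top",(335,270)),("side",(204,270))):
    p,d=arm.grab_frame(n); cv2.imwrite(f"pics/{n}3.png",p)
    a.append(cv2.resize(p[v-75:v+75,u-50:u+50],(400,600),interpolation=cv2.INTER_CUBIC))
    if n=="side":
        q=p.astype(int); m=(q[...,2]>90)&(q[...,1]<60)&(q[...,0]<60); m[:,:190]=0;m[:,230:]=0;m[300:]=0; v,u=np.nonzero(m)
        print(u.min(),u.max(),v.min(),v.max())
        for vv in(v.min(),v.max()):
            o,d=ray("side",u.mean(),vv); print(o+d*(.196-o[1])/d[1])
cv2.imwrite("pics/c3.png",np.hstack(a))
E
```

```text
[0.44489561 0.19523431 0.1767467 ] [0.86094551 0.71110819 0.27336203] 0.05024971128916092
190 205 246 268
[0.44660006 0.196      0.13325401]
[0.44323061 0.196      0.09635488]
```

View pics/c3.png

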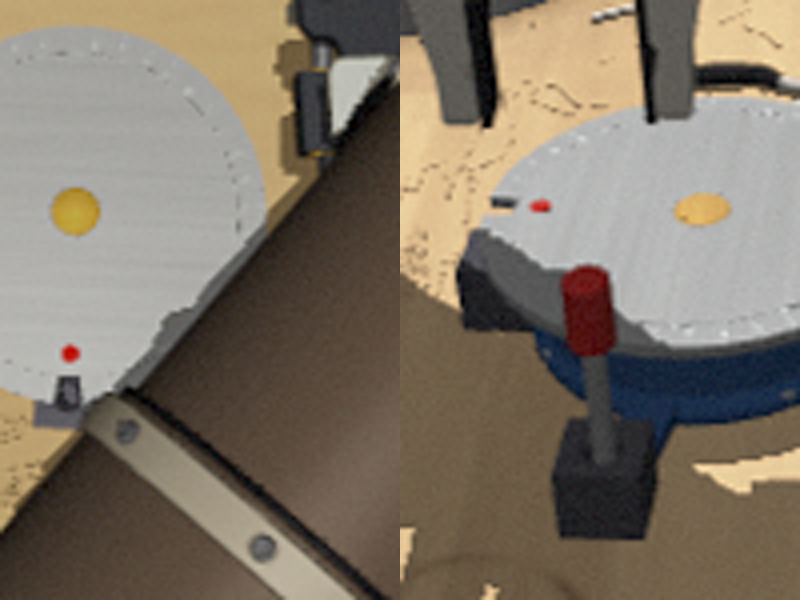

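```bash
python3 - <<'E'
from h import *
p=cv2.imread("pics/side3.png").astype(int)
m=((p[...,2]>75)&(p[...,1]<60)&(p[...,0]<60)).astype(np.uint8)
n,l,st,c=cv2.connectedComponentsWithStats(m[240:300,175:225]); print(st,c+[175,240])
for u,v in((200.7,263.7),(201,274),(202,283)):
    o,d=ray("side",u,v); print(o+d*(.196-o[1])/d[1])
E
```

```text
[[   0    0   50   60 2812]
 [  13    6    3    2    6]
 [  19   22   12   22  179]
 [  31   28    1    2    2]
 [  28   43    1    1    1]] [[199.50960171 269.44594595]
 [189.         246.5       ]
 [199.60893855 271.05586592]
 [206.         268.5       ]
 [203.         283.        ]]
[0.44576698 0.196      0.10366207]
[0.44458808 0.196      0.08588542]
[0.44457884 0.196      0.06995825]
```

Request:
move_arm(
  rows="0 0 0 -0.0285 -0.005 0 0;0 0 0 -0.0285 -0.005 0 0;0 0 0 -0.0285 -0.005 0 0;0 0 0 -0.0285 -0.005 0 0;0 0 0 -0.0285 -0.005 0 0;0 0 0 -0.0285 -0.005 0 0;0 0 0 0 0 0.04 0;0 0 0 0 0 0.04 0",
  squeeze=5,
)

```text
t: 8.85
eef_pos: [0.4747, 0.3683, 0.0933]
ee_rot: [3.141, -0.0, -1.57]
force: [-0.1, 0.4, -0.2]
width: 0.0005
gripper_force: 0.0
```

Request:
move_arm(
  rows="0 0 0 0 0 0.025 0;0 0 0 0 0 0.003 0;0 0 0 0 0 0 0;0 0 0 0 0 0 0",
)

```text
t: 9.35
eef_pos: [0.4754, 0.3673, 0.0683]
ee_rot: [-3.14, 0.001, -1.57]
force: [-0.3, 0.8, 0.7]
width: 0.0002
gripper_force: 0.0
```

Request:
move_arm(
  rows="0 0 0 0.0003 0 0.001 0;0 0 0 0 0 0.001 0;0 0 0 0 0 0.001 0;0 0 0 0 0 0 0;0 0 0 0 0 0 0",
)

```text
t: 9.98
eef_pos: [0.4749, 0.366, 0.0642]
ee_rot: [3.142, -0.0, -1.571]
force: [0.8, -0.3, -0.6]
width: 0.0005
gripper_force: 0.0
```

Request:
move_arm(
  rows="0 0 0 0 0 0.001 0;0 0 0 0 0 0.001 0;0 0 0 0 0 0 0;0 0 0 0 0 0 0",
)

```text
t: 10.48
eef_pos: [0.4749, 0.366, 0.0622]
ee_rot: [-3.142, -0.0, -1.571]
force: [-0.1, -0.2, -0.0]
width: 0.0004
gripper_force: 0.0
```

Request:
move_arm(
  rows="0 0 0 0 0 0.0005 0;0 0 0 0 0 0.0005 0;0 0 0 0 0 0.0005 0;0 0 0 0 0 0 0;0 0 0 0 0 0 0",
)

```text
t: 11.1
eef_pos: [0.475, 0.3661, 0.0608]
ee_rot: [-3.141, 0.0, -1.571]
force: [0.3, 0.3, 0.9]
width: 0.0004
gripper_force: 0.5
```

Request:
move_arm(
  rows="0 0 0 0 0 0.0005 0;0 0 0 0 0 0.0005 0;0 0 0 0 0 0 0;0 0 0 0 0 0 0",
)

```text
t: 11.6
eef_pos: [0.475, 0.3662, 0.0598]
ee_rot: [-3.141, 0.0, -1.571]
force: [-0.8, 0.1, 3.5]
width: 0.0003
gripper_force: 1.8
```

```bash
python3 - <<'E'
import numpy as np
R=.052;t=np.radians(90+6*np.arange(61));x=np.round(R*np.cos(t),4);y=np.round(R*np.sin(t),4)
dx,dy=np.diff(x),np.diff(y)
for k in range(0,60,8): print(";".join(f"0 0 0 {-b:.4f} {-a:.4f} 0 0" for a,b in zip(dx[k:k+8],dy[k:k+8])))
E
```

```text
0 0 0 0.0003 0.0054 0 0;0 0 0 0.0008 0.0054 0 0;0 0 0 0.0014 0.0053 0 0;0 0 0 0.0020 0.0051 0 0;0 0 0 0.0025 0.0048 0 0;0 0 0 0.0029 0.0046 0 0;0 0 0 0.0035 0.0042 0 0;0 0 0 0.0038 0.0038 0 0
0 0 0 0.0042 0.0035 0 0;0 0 0 0.0046 0.0029 0 0;0 0 0 0.0048 0.0025 0 0;0 0 0 0.0051 0.0020 0 0;0 0 0 0.0053 0.0014 0 0;0 0 0 0.0054 0.0008 0 0;0 0 0 0.0054 0.0003 0 0;0 0 0 0.0054 -0.0003 0 0
0 0 0 0.0054 -0.0008 0 0;0 0 0 0.0053 -0.0014 0 0;0 0 0 0.0051 -0.0020 0 0;0 0 0 0.0048 -0.0025 0 0;0 0 0 0.0046 -0.0029 0 0;0 0 0 0.0042 -0.0035 0 0;0 0 0 0.0038 -0.0038 0 0;0 0 0 0.0035 -0.0042 0 0
0 0 0 0.0029 -0.0046 0 0;0 0 0 0.0025 -0.0048 0 0;0 0 0 0.0020 -0.0051 0 0;0 0 0 0.0014 -0.0053 0 0;0 0 0 0.0008 -0.0054 0 0;0 0 0 0.0003 -0.0054 0 0;0 0 0 -0.0003 -0.0054 0 0;0 0 0 -0.0008 -0.0054 0 0
0 0 0 -0.0014 -0.0053 0 0;0 0 0 -0.0020 -0.0051 0 0;0 0 0 -0.0025 -0.0048 0 0;0 0 0 -0.0029 -0.0046 0 0;0 0 0 -0.0035 -0.0042 0 0;0 0 0 -0.0038 -0.0038 0 0;0 0 0 -0.0042 -0.0035 0 0;0 0 0 -0.0046 -0.0029 0 0
0 0 0 -0.0048 -0.0025 0 0;0 0 0 -0.0051 -0.0020 0 0;0 0 0 -0.0053 -0.0014 0 0;0 0 0 -0.0054 -0.0008 0 0;0 0 0 -0.0054 -0.0003 0 0;0 0 0 -0.0054 0.0003 0 0;0 0 0 -0.0054 0.0008 0 0;0 0 0 -0.0053 0.0014 0 0
0 0 0 -0.0051 0.0020 0 0;0 0 0 -0.0048 0.0025 0 0;0 0 0 -0.0046 0.0029 0 0;0 0 0 -0.0042 0.0035 0 0;0 0 0 -0.0038 0.0038 0 0;0 0 0 -0.0035 0.0042 0 0;0 0 0 -0.0029 0.0046 0 0;0 0 0 -0.0025 0.0048 0 0
0 0 0 -0.0020 0.0051 0 0;0 0 0 -0.0014 0.0053 0 0;0 0 0 -0.0008 0.0054 0 0;0 0 0 -0.0003 0.0054 0 0
```

Request:
move_arm(
  rows="0 0 0 0 0 0.0005 0;0 0 0 0 0 0 0;0 0 0 0 0 0 0",
)

```text
t: 11.98
eef_pos: [0.4751, 0.3662, 0.0594]
ee_rot: [-3.141, 0.0, -1.571]
force: [-1.2, -0.2, 5.6]
width: 0.0004
gripper_force: 2.5
```

Request:
move_arm(
  rows="0 0 0 0.0003 0.0054 0 0;0 0 0 0.0008 0.0054 0 0;0 0 0 0.0014 0.0053 0 0;0 0 0 0.0020 0.0051 0 0;0 0 0 0.0025 0.0048 0 0;0 0 0 0.0029 0.0046 0 0;0 0 0 0.0035 0.0042 0 0;0 0 0 0.0038 0.0038 0 0",
)

```text
t: 12.98
eef_pos: [0.436, 0.3489, 0.0593]
ee_rot: [-3.141, 0.001, -1.571]
force: [1.0, 1.0, 5.2]
width: 0.0005
gripper_force: 2.5
```

```bash
cat >> h.py <<'E'
AX=np.array([.475,.3138])
def dot(save=None):
    p,_=arm.grab_frame("side")
    if save: cv2.imwrite(save,p)
    q=p.astype(int); m=((q[...,2]>110)&(q[...,2]-q[...,1]>60)&(q[...,2]-q[...,0]>60)).astype(np.uint8)
    n,l,st,c=cv2.connectedComponentsWithStats(m)
    for i in range(1,n):
        if st[i,4]<4: continue
        w=onplane("side",*c[i],.0515)[:2]-AX
        if np.hypot(*w)<.1: print("blob",c[i].round(1),st[i,4],"r",np.hypot(*w).round(4),"ang",np.degrees(np.arctan2(w[1],w[0])).round(1))
E
python3 - <<'E'
from h import *
p0=cv2.imread("pics/side3.png")
g=arm.grab_frame; arm_g=g
s=arm.get_state(); print(s["eef_pos"],s["force"])
dot("pics/s4.png")
import h
class A: 
    grab_frame=staticmethod(lambda n:(p0,None)); camera_model=staticmethod(arm.camera_model)
h.arm=A; print("before"); h.dot()
E
```

```text
[0.43598769 0.34894514 0.0593172 ] [0.96363677 1.00971997 5.22140601]
blob [199.6 264.5] 84 r 0.0645 ang -132.2
before
blob [188.5 246. ] 14 r 0.0675 ang 176.1
blob [199.1 266.4] 10 r 0.0683 ang -129.6
```

Request:
move_arm(
  rows="0 0 0 0.0042 0.0035 0 0;0 0 0 0.0046 0.0029 0 0;0 0 0 0.0048 0.0025 0 0;0 0 0 0.0051 0.0020 0 0;0 0 0 0.0053 0.0014 0 0;0 0 0 0.0054 0.0008 0 0;0 0 0 0.0054 0.0003 0 0;0 0 0 0.0054 -0.0003 0 0",
)

```text
t: 14.02
eef_pos: [0.4228, 0.3085, 0.0592]
ee_rot: [3.142, 0.0, -1.571]
force: [0.5, 0.7, 5.2]
width: 0.0005
gripper_force: 2.6
```

```bash
python3 -c "
from h import *
dot('pics/s5.png')"
```

```text
blob [199.8 264.6] 81 r 0.0643 ang -131.9
```

```bash
python3 -c "
import cv2,numpy as np
a=[cv2.resize(cv2.imread(f'pics/s{i}.png')[190:340,140:300],(400,375)) for i in(4,5)]
cv2.imwrite('pics/c5.png',np.hstack(a))"
```

```text
(no output)
```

View pics/c5.png

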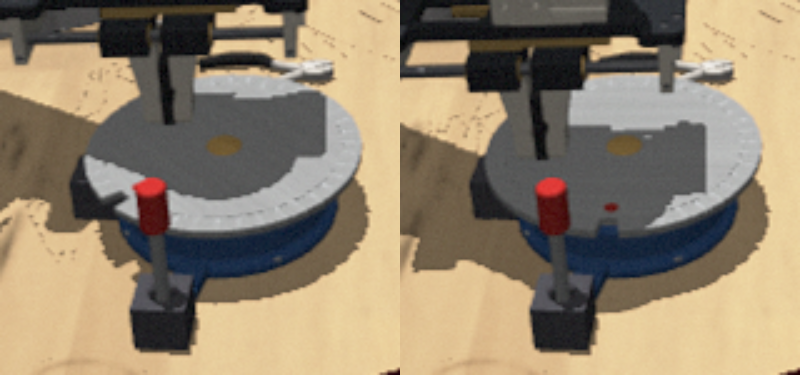

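The plate follows the finger. The dot is now in shadow at about (224,273), close to the expected 90° of turn.

Request:
move_arm(
  rows="0 0 0 0.0054 -0.0008 0 0;0 0 0 0.0053 -0.0014 0 0;0 0 0 0.0051 -0.0020 0 0;0 0 0 0.0048 -0.0025 0 0;0 0 0 0.0046 -0.0029 0 0;0 0 0 0.0042 -0.0035 0 0;0 0 0 0.0038 -0.0038 0 0;0 0 0 0.0035 -0.0042 0 0",
)

```text
t: 15.08
eef_pos: [0.4436, 0.2715, 0.059]
ee_rot: [3.141, -0.0, -1.571]
force: [-0.7, 1.3, 6.1]
width: 0.0005
gripper_force: 2.8
```

```bash
sed -i 's/q\[...,2\]>110)&(q\[...,2\]-q\[...,1\]>60)&(q\[...,2\]-q\[...,0\]>60)/q[...,2]>60)\&(q[...,2]>2.2*q[...,1])\&(q[...,2]>2.2*q[...,0])/' h.py; python3 -c "
from h import *
print(onplane('side',224.4,273,.0515)[:2]-AX)
dot('pics/s6.png')"
```

```text
[-0.00312166 -0.07106325]
blob [200.7 272. ] 247 r 0.078 ang -120.5
blob [256.5 265. ] 10 r 0.0694 ang -49.3
```

Request:
move_arm(
  rows="0 0 0 0.0029 -0.0046 -0.0003 0;0 0 0 0.0025 -0.0048 0 0;0 0 0 0.0020 -0.0051 0 0;0 0 0 0.0014 -0.0053 0 0;0 0 0 0.0008 -0.0054 0 0;0 0 0 0.0003 -0.0054 0 0;0 0 0 -0.0003 -0.0054 0 0;0 0 0 -0.0008 -0.0054 0 0",
)

```text
t: 16.12
eef_pos: [0.4847, 0.2623, 0.0591]
ee_rot: [3.14, -0.001, -1.571]
force: [-0.9, -0.7, 5.2]
width: 0.0006
gripper_force: 2.8
```

Request:
move_arm(
  rows="0 0 0 -0.0014 -0.0053 0 0;0 0 0 -0.0020 -0.0051 0 0;0 0 0 -0.0025 -0.0048 0 0;0 0 0 -0.0029 -0.0046 0 0;0 0 0 -0.0035 -0.0042 0 0;0 0 0 -0.0038 -0.0038 0 0;0 0 0 -0.0042 -0.0035 0 0;0 0 0 -0.0046 -0.0029 0 0",
)

```text
t: 17.12
eef_pos: [0.5189, 0.2871, 0.0591]
ee_rot: [3.14, -0.002, -1.571]
force: [0.1, -1.4, 5.7]
width: 0.0007
gripper_force: 2.8
```

```bash
python3 -c "
from h import *
dot('pics/s7.png')"
```

```text
blob [200.6 272.1] 240 r 0.0781 ang -120.4
```

Request:
move_arm(
  rows="0 0 0 -0.0048 -0.0025 0 0;0 0 0 -0.0051 -0.0020 0 0;0 0 0 -0.0053 -0.0014 0 0;0 0 0 -0.0054 -0.0008 0 0;0 0 0 -0.0054 -0.0003 0 0;0 0 0 -0.0054 0.0003 0 0;0 0 0 -0.0054 0.0008 0 0;0 0 0 -0.0053 0.0014 0 0",
)

```text
t: 18.18
eef_pos: [0.5237, 0.3294, 0.0592]
ee_rot: [3.14, -0.001, -1.571]
force: [0.9, -2.1, 5.2]
width: 0.0009
gripper_force: 2.7
```

```bash
python3 -c "
from h import *
dot('pics/s8.png')"
```

```text
blob [231.  226.2] 4 r 0.0629 ang 90.9
blob [200.5 272.3] 233 r 0.0786 ang -120.3
```

Request:
move_arm(
  rows="0 0 0 -0.0051 0.0020 0 0;0 0 0 -0.0048 0.0025 0 0;0 0 0 -0.0046 0.0029 0 0;0 0 0 -0.0042 0.0035 0 0;0 0 0 -0.0038 0.0038 0 0;0 0 0 -0.0035 0.0042 0 0;0 0 0 -0.0029 0.0046 0 0;0 0 0 -0.0025 0.0048 0 0",
)

```text
t: 19.23
eef_pos: [0.4956, 0.361, 0.0594]
ee_rot: [3.141, -0.001, -1.571]
force: [1.6, -1.0, 5.2]
width: 0.0003
gripper_force: 2.5
```

```bash
python3 -c "
from h import *
dot('pics/s9.png')"
```

```text
blob [202.5 233.3] 6 r 0.0642 ang 138.9
blob [200.5 272.3] 231 r 0.0785 ang -120.4
```

Request:
move_arm(
  rows="0 0 0 -0.0020 0.0051 0 0;0 0 0 -0.0014 0.0053 0 0;0 0 0 -0.0008 0.0054 0 0;0 0 0 -0.0003 0.0054 0 0;0 0 0 0.0003 0.0054 0 0;0 0 0 0.0006 0.0045 0 0;0 0 0 0 0 0 0;0 0 0 0 0 0 0",
)

```text
t: 20.27
eef_pos: [0.4647, 0.3652, 0.0594]
ee_rot: [3.141, -0.0, -1.571]
force: [-1.8, 1.2, 4.9]
width: 0.0005
gripper_force: 2.5
```

```bash
python3 -c "
from h import *
dot('pics/s10.png')
a=[cv2.resize(cv2.imread(f'pics/{i}.png')[190:320,140:300],(400,325),interpolation=cv2.INTER_CUBIC) for i in('side3','s10')]
cv2.imwrite('pics/c10.png',np.hstack(a))"
```

```text
blob [189.4 245.2] 8 r 0.0666 ang 174.2
blob [200.5 272.3] 231 r 0.0785 ang -120.4
```

View pics/c10.png

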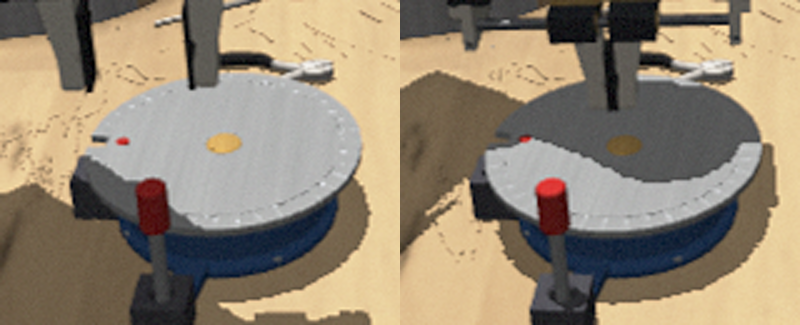

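Request:
move_arm(
  rows="0 0 0 0.0002 0.0009 0 0;0 0 0 0.0003 0.0009 0 0;0 0 0 0.0003 0.0009 0 0;0 0 0 0 0 0 0;0 0 0 0 0 0 0;0 0 0 0 0 -0.002 0;0 0 0 0 0 -0.01 0;0 0 0 0 0 -0.04 0",
)

```text
t: 21.32
eef_pos: [0.4606, 0.3621, 0.1096]
ee_rot: [3.137, -0.006, -1.572]
force: [0.7, 1.3, -0.3]
width: 0.0007
gripper_force: 0.0
```

Request:
move_arm(
  rows="0 0 0 -0.02 0 -0.04 0;0 0 0 -0.05 0 -0.04 0;0 0 0 -0.05 0 -0.03 0;0 0 0 -0.05 0 0 0;0 0 0 -0.05 0 0 0;0 0 0 0 0 0 0",
)

```text
t: 22.08
eef_pos: [0.4611, 0.5851, 0.2184]
ee_rot: [3.14, -0.003, -1.569]
force: [-0.3, -0.4, -1.2]
width: 0.0006
gripper_force: 0.0
```

```bash
python3 - <<'E'
from h import *
s=arm.get_state(); print(s["eef_pos"],s["force"])
dot("pics/s11.png")
# same red mask, top view, start vs now
for nm in("top0","now"):
    p=cv2.imread("pics/top0.png") if nm=="top0" else arm.grab_frame("top")[0]
    if nm=="now": cv2.imwrite("pics/top11.png",p)
    q=p.astype(int); m=((q[...,2]>90)&(q[...,2]>1.8*q[...,1])&(q[...,2]>1.8*q[...,0])).astype(np.uint8)
    n,l,st,c=cv2.connectedComponentsWithStats(m)
    for i in range(1,n):
        w=onplane("top",*c[i],.0515)[:2]-AX
        if st[i,4]>3 and np.hypot(*w)<.16: print(nm,c[i].round(1),st[i,4],np.hypot(*w).round(4),np.degrees(np.arctan2(w[1],w[0])).round(1))
a=[cv2.resize(cv2.imread('pics/top11.png')[190:320,240:400],(400,325),interpolation=cv2.INTER_CUBIC),cv2.resize(cv2.imread('pics/s11.png')[190:320,140:300],(400,325),interpolation=cv2.INTER_CUBIC)]
cv2.imwrite('pics/c11.png',np.hstack(a))
E
```

```text
[0.46107982 0.58510402 0.21838223] [-0.34636722 -0.36757268 -1.18412237]
blob [188.5 245.5] 8 r 0.0678 ang 174.9
blob [200.3 272. ] 215 r 0.0782 ang -120.9
top0 [302.4 283. ] 14 0.0671 176.1
top0 [302.4 292.9] 78 0.0854 176.4
now [349.1 180. ] 19 0.1588 -36.2
now [371.  259.2] 72 0.1289 -101.9
now [300.6 282.8] 14 0.0669 173.3
```

View pics/c11.png

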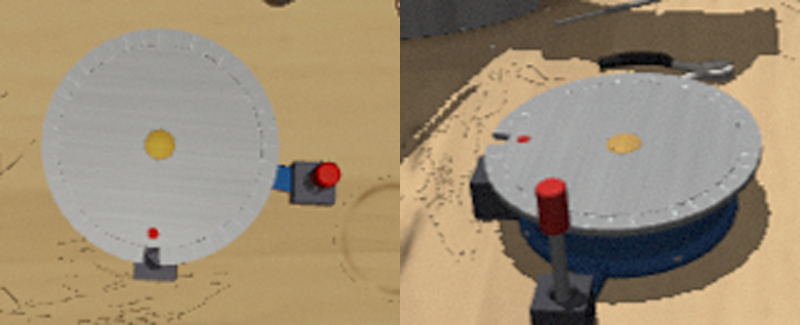

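Top view shows the notch over the lock socket: the dot is at 173.3° against 176.1° at the start, about 0.05 rad short and inside the 0.09 tolerance. The pin is seated in the parking socket and the arm is clear, so I am handing in.

```bash
python3 -c "
from station import arm
print(arm.job_done())"
```

```text
the job is handed in; nothing more can be done
None
```

I parked the locking pin and dragged the plate one full turn anticlockwise. By camera, the notch stopped about 0.05 rad (1.2–2.8°) short of its start, within the 0.09 rad tolerance. The fingertip force read about 5–6 N, and I handed the job in at about 22 s; the hand-in returned no verdict.

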